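# Hold a lens barrel in the V-block of a lens checking bench

### The job

Switch on the lamp of the lens checking bench by turning its red rotary switch clockwise to its on stop. Then take the black lens barrel with the blue bands from the white tray, lay it gently in the steel V-block between the lamp and the receiver, lengthwise in the groove and centred in it, and hold it pressed down with a light push of about 10 N so that it bears on both flanks; finish while still pressing it there, because the reading is taken with the barrel held. Leave everything else on the bench where it is.

Things in the scene. Friction and masses are not known exactly. Their poses are not given: they have to be found in the camera images.
- bench_rig: Lens checking bench, fixed: aluminium base plate 130 x 470 x 12 mm with a white and blue lamp house (100 x 110 mm, top 115 mm above the table, centred at y = -185 mm), a steel V-block (centred at the origin) and a white and blue receiver (75 mm square, top 102 mm, y = +168 mm). Origin on the table below the V-block's middle; z up, y along the beam and the V groove, lamp to receiver; x across.
- v_seat (a point): Where a 40 mm barrel's centre lies when fully home and centred in the V: on the beam axis, 70 mm above the table. Axes as the bench's. The block is 68 mm wide, 110 long (y), top 68 mm above the table; 90 degree groove, 52 mm wide at the top. A cross slot through it (|y| under 27 mm, down to 30 mm above the table) gives fingers room; the groove remains on two lands, |y| 27 to 55 mm.
- flank_near: The V groove's flank on the robot's side (the bench's -x side), both lands, plain steel, at 45 degrees. Origin and axes as the bench's. The black 40 mm wide lamp and receiver nozzles end at the bench's y = -102 and +109 mm, on the beam axis.
- flank_far: The V groove's flank on the far side (the bench's +x side), both lands, at 45 degrees. Origin and axes as the bench's.
- lamp_switch (a joint): Angle of the lamp's rotary switch in rad: 0 is off, 1.047 (60 degrees) is on; it grows as the handle turns clockwise seen from above. It snaps to the nearer of its two stops: about 0.1 N m must be overcome to leave a stop, and past the half-way it goes on by itself.
- switch_grip (a point): Where to grip the switch: on its vertical axis on top of the lamp house, 146 mm above the table. The red handle is an upright bar 12 mm thick, 46 mm long, 34 mm tall (121 to 155 mm above the table) on a black disc 42 mm wide. The point turns with it: y along the bar, x across the 12 mm. When off, the bar lies along the bench's y.
- lens_tray: White lens tray, fixed, floor plate 210 x 160 x 6 mm; origin on the table under its centre, z up. Two places, x = -47.5 and +47.5 mm, in each a barrel lies along the tray's y on two pairs of low V rests (35 mm above the table, |y| = 40 to 60 mm; between them only the floor plate lies under the barrel). Which barrel is in which place varies.
- lens_barrel: The lens barrel to use: black cylinder with blue bands round its middle and its ends, 40 mm diameter, 130 mm long, about 200 g, lenses at both ends, works either way round. Origin at its centre (45 mm above the table in the tray); its y is the cylinder axis. It lies free in its rests.
- spare_barrel: The other barrel in the tray, to be left: light grey with orange bands, same size, same frame.
- alcohol_bottle: Amber bottle, 60 mm diameter, 140 mm tall; origin centre of its underside. Bystander.
- swab_jar: White jar with a blue lid, 64 mm diameter, 75 mm tall; origin centre of its underside. Bystander.
- screwdriver: Screwdriver with a yellow handle, 180 mm long, lying along its x; origin below its middle. Bystander.
- lens_brush: Brush with a black handle, 170 mm long, lying along its x; origin below its middle. Bystander.
- lens_ring: Brass retaining ring, 54 mm outer diameter, 10 mm high, lying flat; origin centre of its underside. Bystander.
Not all that is in view belongs to the job. There is more than one size of the lens_barrel; the job needs the middle-sized.

How it is judged:
On the way, in this order (a step that is already met when the one before it is completed fails the run):
1. the lamp switch stands at its on stop while the barrel still lies in the tray (value of joint lamp_switch above 0.95 rad and distance of lens_barrel from where it was at the start of the episode below 0.02 m), for 0.1 s.
2. the barrel with the blue bands lies home in the V groove, touching both flanks (x of lens_barrel in the frame of v_seat between -0.0025 and 0.0025 m and y of lens_barrel in the frame of v_seat between -0.012 and 0.012 m and z of lens_barrel in the frame of v_seat between -0.003 and 0.0025 m and angle between the y axis of lens_barrel and the y axis of bench_rig, either way round below 0.035 rad and contact force between lens_barrel and flank_near above 0.2 N and contact force between lens_barrel and flank_far above 0.2 N), for 0.2 s.
At the end, for the whole second after the job is handed in: Lamp on (over 0.95 rad). Barrel in the V: within 2.5 mm of the seat across, 12 mm along, +2.5/-3 mm in height, parallel within 0.035 rad, still, pressed by the robot: over 6 N on the V in all (weight alone: 2), 1 to 25 N on each flank. Other barrel and loose bystanders within 30 mm of their starts (value of joint lamp_switch above 0.95 rad and x of lens_barrel in the frame of v_seat between -0.0025 and 0.0025 m and y of lens_barrel in the frame of v_seat between -0.012 and 0.012 m and z of lens_barrel in the frame of v_seat between -0.003 and 0.0025 m and angle between the y axis of lens_barrel and the y axis of bench_rig, either way round below 0.035 rad and contact force between lens_barrel and flank_near between 1 and 25 N and contact force between lens_barrel and flank_far between 1 and 25 N and contact force between lens_barrel and bench_rig above 6 N and (contact force between lens_barrel and the fingers above 2 N or contact force between lens_barrel and the arm above 2 N) and linear speed of lens_barrel below 0.02 m/s and distance of each of spare_barrel, alcohol_bottle, swab_jar, screwdriver, lens_brush, lens_ring from where it was at the start of the episode below 0.03 m); the arm keeps its last pose, push and grip.
It fails at once if the other barrel or a loose bystander is moved by more than 30 mm (distance of any of spare_barrel, alcohol_bottle, swab_jar, screwdriver, lens_brush, lens_ring from where it was at the start of the episode above 0.03 m).
It fails at once if the barrel is dropped or rammed into the V-block (faster than 0.4 m/s within 20 mm of its seat) (distance between lens_barrel and v_seat below 0.02 m and linear speed of lens_barrel above 0.4 m/s).
It fails at once if the barrel is slammed or forced onto the V-block (more than 60 N on a flank) (contact force between lens_barrel and flank_near above 60 N or contact force between lens_barrel and flank_far above 60 N).
It also fails if it takes over 72 s, if anything falls off the work surface, if the arm or the gripper's body presses on something with over 40 N, if the wrist force passes 120 N, or if a joint passes its speed limit or range.

### The arm

A 7-joint arm with a two-finger parallel gripper is mounted at the origin on the work surface. World frame = base frame: x ahead of the robot, y to its left, z up, the work surface at z = 0. Lengths are in m, angles in rad, forces in N, time in s.
With the tool pointing down it reaches from about 0.4 to 0.875 m from the base axis. Payload 19.3 kg.
Tool frame: the origin (TCP) lies midway between the tips of the shut fingers; the grasp point (between the pads) lies 19 mm behind it; x points along the fingers, y is the direction in which the jaws open and shut, and the axes are right-handed (so a half turn about x gives the same grasp; the last joint's range is limited). The gripper opens to 85 mm and grips with 20 to 120 N. Pads are 22 mm wide; open, the fingers measure 114 mm over their backs; the gripper's body (76 mm by 85 mm) begins 54 mm behind the grasp point. The pads swing forward as they close: fully open they stand 13 mm farther back than shut.
Start: joints at [1.13, 0.521, -0.036, 1.599, 0.021, 1.021, -0.113], TCP at [0.226, -0.583, 0.231] pointing down, gripper open.
Joint ranges: [-2.91, 2.91], [-0.3, 2.13], [-1.5, 1.42], [0.17, 2.43], [-1.26, 4.41], [0.16, 1.93], [-2.52, 2.52]. Speed limits (rad/s): [1.89, 1.89, 2.39, 2.39, 3.01, 3.01, 3.01].

### API

Orientations are given as [roll, pitch, yaw] about the fixed x, y, z axes, in that order (R = Rz(yaw) Ry(pitch) Rx(roll)).
In Python, from workcell import bot gives the robot as it stands. The module is installed in compiled form; this text tells all that it offers.
- The arm moves only by the tool servo_tool, never from a script. Its argument "targets" is a list of rows, each an object of numbers: "x", "y", "z": the shift along the tool's x, y, z as a fraction of full scale; "wx", "wy", "wz": the turn, a rotation vector about the tool's x, y, z as a fraction of full scale. A call has 1 to 12 rows; each row is the pose to reach, as a shift and turn from the pose measured when the call began, along the tool's axes at that moment, turning the shorter way round; what a row does not reach only later rows make up. Full scale, the value 1, is 40 cm for a shift and 360 degrees for a turn. A row lasts 1/8 s, in which the tool goes at most 62.5 mm and 10.7 degrees, less where a joint would pass 70% of its speed; a pose out of reach is approached as far as the arm can. A call with a number of a shift or a turn outside -1 to 1 is refused whole. A call with a gripper value outside its range is refused whole. "grip" is the gripper command: -1 is shut, 1 is fully open, values between are in proportion, set as the call begins (left out, the last holds). The fingers move at their own pace and stop on an object; "squeeze" is the grip in N (left out, the last holds). Time passes only in rows, so rows that repeat a pose let the fingers close. It gives the time, the measured TCP pose, the force and the opening at its end, in the units of the state.
- bot.observe(): the state, without advancing time (a new reading comes with each control period).
- bot.grab_frame(name): name is "scene" or "side" or "wrist"; returns (picture, depth): 480x640x3 uint8, red, green, blue; 480x640 float32, m along the optical axis (not along the pixel's ray), 0 where there is no reading.
- bot.get_calibration(name): a dict with "intrinsics" (3x3 intrinsics, pixels), "R" (3x3) and "t" (3): a world point X has camera coordinates R X + t. Camera axes: x right, y down, z forward; pixel columns grow to the right and rows downward; lengths in m; the calibration is good to about 2 mm. A picture is of the moment at which its call begins: read the wrist's pose just before it. get_calibration takes no time and is no camera call; for the wrist camera it gives the pose at the moment of the call.
- bot.job_done(): hands the job in, once; it reports no verdict.
Trained networks look in the newest picture that a camera, given by its name, has taken for a name from the list of things; names that differ only in an ending like _2 or _b are one class to them, and where a whole thing is asked for, a point or a joint stands for the part that bears it (a point fixed in the world has none). Each returns a list of dicts, best first, with "confidence" (0 to 1); they miss things now and then, are a little off and sometimes report something else, mostly with a low value. They report only what shows in the picture. A call takes as long as a camera call. They do not tell look-alikes from the thing itself.
- bot.trace(camera, target): "mask" (480x640 bool, what is visible of it) and "pixel" ([column, row] in pixels, amid what is visible of it).
The state is a dict: "clock": time; "qpos": joint angles; "qd": joint speeds; "joint_efforts": joint torques, N m; "position": TCP position; "tool_rot": TCP orientation; "force": force on the tool from outside, world axes, zero at the start; "moment": the same for the moment, N m; "grip_width": finger opening in m.
Only numpy, scipy, OpenCV 4.12 (cv2) and the standard library are available. Lean on these libraries where they do the work, as an engineer would, in place of code of your own. Each camera call takes 0.05 s, during which the arm holds its last target. There are 200 camera calls.

## Working session

There is one attempt and no reset: what is moved stays moved. The work goes in short steps, Python scripts to look and compute and a tool call to move; the robot and the scene stay as the last step left them, time stands still between calls to the robot, and variables do not carry over. Pictures are saved under pics/ and viewed, on a budget of 10 in all, crops included, one or two more only if the job needs it, and the job is handed in when it is done.

Besides the shell and the picture viewer there is one more tool, called after "Emit:" as name(argument=value, ...) on one line, values as JSON. servo_tool: Moves the arm, as the interface text tells. Shift numbers are shares of 40 cm and turn numbers shares of 360 degrees, none past 1 either way. Its arguments: {"type":"object","properties":{"targets":{"type":"array"},"grip":{"type":"number"},"squeeze":{"type":"number"}},"required":["targets"]}

```bash
mkdir -p pics
cat > h.py <<'E'
import numpy as np, cv2
from workcell import bot
from scipy.spatial.transform import Rotation as R
def grab(n):
    c=bot.get_calibration(n); p,d=bot.grab_frame(n); return p,d,c
def cloud(d,c,m=None):
    ok=d>0
    if m is not None: ok&=m
    v,u=np.nonzero(ok); z=d[v,u]; K=c["intrinsics"]
    X=np.c_[(u-K[0,2])/K[0,0]*z,(v-K[1,2])/K[1,1]*z,z]
    return (X-c["t"])@c["R"]
def save(p,n): cv2.imwrite("pics/"+n,p[:,:,::-1])
def st():
    s=bot.observe(); print({k:np.round(s[k],4).tolist() for k in("clock","qpos","position","tool_rot","force","moment","grip_width")}); return s
E
python3 - <<'E'
from h import *
s=st()
for n in("scene","side"):
    p,d,c=grab(n); save(p,n+"1.png"); print(n,"cam",np.round(-c["R"].T@c["t"],3))
    for t in("bench_rig","lamp_switch","lens_tray","lens_barrel","spare_barrel","alcohol_bottle","swab_jar","screwdriver","lens_brush","lens_ring"):
        for r in bot.trace(n,t)[:3]:
            P=cloud(d,c,r["mask"])
            if len(P): print(t,round(r["confidence"],2),np.round(r["pixel"]),len(P),np.round(np.median(P,0),3),np.round(np.percentile(P,2,0),3),np.round(np.percentile(P,98,0),3))
E
```

```text
{'clock': 0.0, 'qpos': [1.1298, 0.522, -0.0363, 1.6, 0.0211, 1.0211, -0.1128], 'position': [0.2264, -0.5822, 0.2307], 'tool_rot': [-1.5489, 1.5697, 1.9634], 'force': [-0.2243, -0.6205, 0.6431], 'moment': [-0.0047, 0.0689, 0.0233], 'grip_width': 0.0853}
scene cam [1.152 0.426 0.859]
bench_rig 0.87 [355. 301.] 11499 [0.613 0.219 0.035] [ 0.528 -0.009  0.007] [0.666 0.426 0.125]
lamp_switch 0.81 [293. 228.] 330 [0.571 0.04  0.138] [0.559 0.016 0.117] [0.585 0.06  0.157]
lens_tray 0.7 [222. 242.] 2159 [ 0.598 -0.164  0.008] [ 0.467 -0.258  0.003] [ 0.659 -0.1    0.036]
lens_barrel 0.85 [243. 206.] 696 [ 0.516 -0.163  0.06 ] [ 0.493 -0.235  0.036] [ 0.531 -0.107  0.068]
lens_barrel 0.62 [178. 184.] 999 [ 0.52  -0.378  0.047] [ 0.424 -0.446  0.004] [ 0.583 -0.337  0.056]
lens_barrel 0.52 [312. 197.] 371 [ 0.36  -0.046  0.026] [ 0.298 -0.08  -0.001] [ 0.401 -0.035  0.033]
spare_barrel 0.79 [215. 225.] 740 [ 0.609 -0.175  0.061] [ 0.585 -0.249  0.034] [ 0.624 -0.122  0.068]
spare_barrel 0.63 [361. 298.] 483 [0.616 0.245 0.053] [0.588 0.165 0.03 ] [0.628 0.274 0.07 ]
alcohol_bottle 0.69 [280.
[... 1900 characters left out ...]
.095 0.   ] [0.822 0.145 0.14 ]
swab_jar 0.6 [418. 291.] 718 [ 0.769 -0.105  0.05 ] [ 0.746 -0.118  0.006] [ 0.802 -0.065  0.078]
screwdriver 0.71 [242. 224.] 202 [0.336 0.374 0.02 ] [0.293 0.364 0.004] [0.377 0.387 0.029]
screwdriver 0.37 [325. 250.] 4147 [0.569 0.039 0.058] [ 0.507 -0.031  0.005] [0.655 0.404 0.131]
lens_brush 0.77 [294. 198.] 249 [0.538 0.554 0.016] [0.454 0.538 0.003] [0.595 0.589 0.023]
lens_ring 0.7 [243. 384.] 236 [ 0.296 -0.323  0.009] [ 0.273 -0.354  0.002] [ 0.321 -0.303  0.014]
lens_ring 0.7 [293. 200.] 283 [0.536 0.555 0.016] [0.454 0.538 0.001] [0.595 0.595 0.023]
lens_ring 0.65 [322. 320.] 681 [ 0.502 -0.195  0.061] [ 0.483 -0.239  0.031] [ 0.524 -0.11   0.068]
```

View pics/scene1.png

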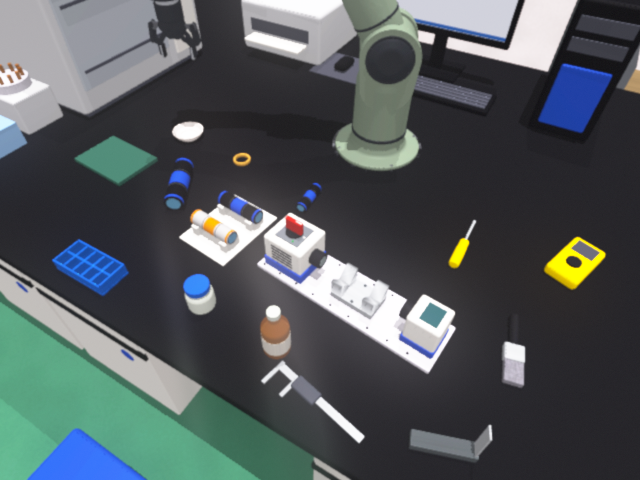

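View pics/side1.png

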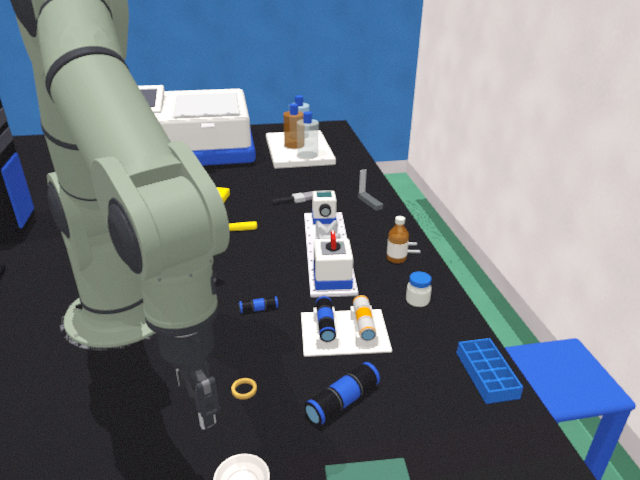

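The scene view shows the switch at (293,228), the V-block at (360,290), and the black and blue barrel in the tray at (243,206), next to the grey one at (215,225). The other blue barrels, at (178,184) and (312,197), are the wrong sizes. Next I fit the poses.

```bash
cat >> h.py <<'E'
def rect(P):
    (c,s,a)=cv2.minAreaRect((P[:,:2]*1000).astype(np.float32)); return np.round(c,1),np.round(s,1),round(a,1)
E
python3 - <<'E'
from h import *
A={}
for n in("scene","side"):
    p,d,c=grab(n); P=cloud(d,c)
    b=lambda x0,x1,y0,y1,z0,z1:P[(P[:,0]>x0)&(P[:,0]<x1)&(P[:,1]>y0)&(P[:,1]<y1)&(P[:,2]>z0)&(P[:,2]<z1)]
    A[n]=b
    for k,a in dict(lamp=(.48,.66,-.06,.12,.108,.118),switch=(.5,.64,-.03,.11,.148,.162),rec=(.52,.72,.3,.46,.095,.108),vtop=(.54,.68,.14,.3,.064,.071),plate=(.4,.75,-.08,.5,.009,.015),bar=(.45,.555,-.27,-.08,.058,.07),spare=(.555,.66,-.27,-.08,.058,.07),tray=(.38,.72,-.32,-.03,.003,.009)).items():
        Q=b(*a)
        if len(Q)>5: print(n,k,len(Q),*rect(Q),np.round(np.median(Q,0),3))
E
```

```text
scene lamp 1125 [567.6  37.7] [111.4 100.3] 83.0 [0.582 0.052 0.113]
scene switch 106 [567.   37.9] [45.8 12.5] 82.6 [0.569 0.039 0.155]
scene rec 1189 [608.5 387.5] [75.1 75.5] 82.7 [0.612 0.389 0.102]
scene vtop 259 [588.  220.9] [110.6  69.6] 82.9 [0.571 0.249 0.068]
scene plate 3950 [538.7 182.8] [517.3 221.5] 83.1 [0.622 0.266 0.012]
scene bar 405 [ 507.7 -173. ] [134.5  36. ] 83.7 [ 0.511 -0.168  0.064]
scene spare 480 [ 601.3 -187.5] [132.9  35.6] 84.0 [ 0.604 -0.183  0.064]
scene tray 2295 [ 550.2 -175.2] [288.9 339.7] 89.9 [ 0.603 -0.172  0.006]
side lamp 628 [565.1  36.7] [114.   99.1] 84.1 [0.559 0.019 0.113]
side switch 49 [565.5  37.8] [47.1 11.9] 83.9 [0.565 0.033 0.154]
side rec 253 [606.9 386.3] [81.6 74.3] 83.1 [0.606 0.378 0.102]
side vtop 86 [588.  223.3] [118.1  68.2] 83.6 [0.571 0.222 0.067]
side plate 812 [584.8 200.3] [476.3 129.9] 83.3 [0.55  0.186 0.012]
side bar 448 [ 505.5 -171.6] [135.7  33.3] 83.4 [ 0.505 -0.179  0.064]
side spare 449 [ 599.3 -185.8] [136.4  33.9] 84.2 [ 0.598 -0.194  0.064]
side tray 2633 [ 549.9 -174.9] [289.5 339.7] 89.9 [ 0.55  -0.2    0.006]
```

Run:
```python
from h import *
s=bot.observe(); M=R.from_euler("xyz",s["tool_rot"]).as_matrix(); print(np.round(M,3))
y=M[:,1]; print("tool y azimuth",np.degrees(np.arctan2(y[1],y[0])),"pos az",np.degrees(np.arctan2(*s["position"][[1,0]] if hasattr(s["position"],'shape') else (s["position"][1],s["position"][0]))))
c=bot.get_calibration("wrist"); cam=-c["R"].T@c["t"]; print("wrist cam in tool",M.T@(cam-s["position"]), "cam axes in tool\n",np.round(M.T@c["R"].T,2), c["intrinsics"][0,0])
```

```text
[[-0.     0.362 -0.932]
 [ 0.    -0.932 -0.362]
 [-1.    -0.    -0.   ]]
tool y azimuth -68.75566524803506 pos az -68.75585817736331
wrist cam in tool [-0.14294782 -0.00040743 -0.0801372 ] cam axes in tool
 [[-0.   -0.31  0.95]
 [ 1.   -0.    0.  ]
 [ 0.    0.95  0.31]] 374.6828975707889
```

```bash
cat >> h.py <<'E'
def plan(pos,az):
    """print shift/turn fractions to the world pose: tool straight down, tool y at azimuth az deg"""
    s=bot.observe(); M=R.from_euler("xyz",s["tool_rot"]).as_matrix()
    a=np.radians(az); G=np.c_[[0,0,-1],[np.cos(a),np.sin(a),0],[np.sin(a),-np.cos(a),0]]
    sh=M.T@(np.array(pos)-s["position"])/.4; w=R.from_matrix(M.T@G).as_rotvec()/(2*np.pi)
    print("shift",np.round(sh,4),"turn",np.round(w,4),"q7",round(s["qpos"][6],2))
E
python3 -c "
from h import *
plan((.42,-.25,.25),-40);plan((.567,.0378,.25),-6.9)"
```

```text
shift [-0.0468 -0.5995 -0.7522] turn [-0.0799 -0.      0.    ] q7 -0.11
shift [-0.0467 -1.1369 -1.3554] turn [-0.1718 -0.      0.    ] q7 -0.11
```

Emit:
servo_tool(targets=[{"x":-0.01,"y":-0.1,"z":-0.125,"wx":-0.013},{"x":-0.02,"y":-0.2,"z":-0.25,"wx":-0.026},{"x":-0.03,"y":-0.3,"z":-0.375,"wx":-0.04},{"x":-0.04,"y":-0.4,"z":-0.5,"wx":-0.053},{"x":-0.047,"y":-0.5,"z":-0.625,"wx":-0.066},{"x":-0.047,"y":-0.6,"z":-0.75,"wx":-0.08},{"x":-0.047,"y":-0.6,"z":-0.75,"wx":-0.08}], grip=0.2)

```text
$.targets[0]: bad value
```

```bash
python3 -c "
from h import *
st();plan((.567,.0378,.25),-6.9)"
```

```text
{'clock': 1.2, 'qpos': [1.1298, 0.5214, -0.0363, 1.5995, 0.0212, 1.0211, -0.1128], 'position': [0.2265, -0.5825, 0.2313], 'tool_rot': [-1.6744, 1.5707, 1.838], 'force': [-0.9569, 0.1499, 0.3536], 'moment': [-0.0083, 0.0475, 0.0348], 'grip_width': 0.0854}
shift [-0.0467 -1.1369 -1.3554] turn [-0.1718 -0.      0.    ] q7 -0.11
```

Emit:
servo_tool(targets=[{"x":-0.01,"y":-0.1,"z":-0.125,"wx":-0.013,"wy":0,"wz":0},{"x":-0.02,"y":-0.2,"z":-0.25,"wx":-0.026,"wy":0,"wz":0},{"x":-0.03,"y":-0.3,"z":-0.375,"wx":-0.04,"wy":0,"wz":0},{"x":-0.04,"y":-0.4,"z":-0.5,"wx":-0.053,"wy":0,"wz":0},{"x":-0.047,"y":-0.5,"z":-0.625,"wx":-0.066,"wy":0,"wz":0},{"x":-0.047,"y":-0.6,"z":-0.75,"wx":-0.08,"wy":0,"wz":0},{"x":-0.047,"y":-0.6,"z":-0.75,"wx":-0.08,"wy":0,"wz":0}], grip=0.2)

```text
clock: 2.08
position: [0.4211, -0.2466, 0.2505]
tool_rot: [2.765, 1.57, 0.504]
force: [-1.1, -1.9, -0.1]
grip_width: 0.0514
```

```bash
python3 -c "
from h import *
st();plan((.567,.0378,.25),-6.9)"
```

```text
{'clock': 2.075, 'qpos': [0.6403, 0.2913, -0.2847, 1.9186, 0.0985, 0.9443, -0.3814], 'position': [0.4211, -0.2466, 0.2505], 'tool_rot': [2.7655, 1.5695, 0.504], 'force': [-1.0672, -1.8999, -0.1159], 'moment': [-0.0476, 0.0314, -0.0121], 'grip_width': 0.0514}
shift [ 0.002  -0.1716 -0.7804] turn [-0.0908 -0.0002 -0.0001] q7 -0.38
```

Emit:
servo_tool(targets=[{"x":0,"y":-0.03,"z":-0.13,"wx":-0.015,"wy":0,"wz":0},{"x":0,"y":-0.06,"z":-0.26,"wx":-0.03,"wy":0,"wz":0},{"x":0,"y":-0.09,"z":-0.39,"wx":-0.045,"wy":0,"wz":0},{"x":0,"y":-0.12,"z":-0.52,"wx":-0.06,"wy":0,"wz":0},{"x":0,"y":-0.145,"z":-0.65,"wx":-0.075,"wy":0,"wz":0},{"x":0.002,"y":-0.172,"z":-0.78,"wx":-0.091,"wy":0,"wz":0},{"x":0.002,"y":-0.172,"z":-0.78,"wx":-0.091,"wy":0,"wz":0},{"x":0.002,"y":-0.172,"z":-0.78,"wx":-0.091,"wy":0,"wz":0}], grip=0.2)

```text
clock: 3.08
position: [0.5666, 0.0368, 0.2497]
tool_rot: [1.658, 1.57, -0.033]
force: [0.2, 0.1, 0.4]
grip_width: 0.0512
```

Run:
```python
from h import *
st()
p,d,c=grab("wrist"); save(p,"w1.png"); P=cloud(d,c)
for k,(z0,z1) in dict(sw=(.15,.165),lamp=(.11,.119)).items():
    Q=P[(abs(P[:,0]-.567)<.09)&(abs(P[:,1]-.038)<.09)&(P[:,2]>z0)&(P[:,2]<z1)]; print(k,len(Q),*(rect(Q) if len(Q)>5 else ()))
plan((.567,.0378,.130),-6.9)
```

```text
{'clock': 3.075, 'qpos': [0.19, 0.4465, -0.495, 1.7153, 0.2403, 1.0399, -0.5067], 'position': [0.5666, 0.0368, 0.2497], 'tool_rot': [1.6581, 1.5703, -0.0329], 'force': [0.1933, 0.1331, 0.4378], 'moment': [-0.0226, 0.0335, -0.0001], 'grip_width': 0.0512}
sw 1139 [565.8  38.9] [45.  11.7] 83.4
lamp 13569 [566.1  38.6] [106.9  97.3] 83.1
shift [ 0.2997  0.0004 -0.0038] turn [-0.0001  0.     -0.0001] q7 -0.51
```

View pics/w1.png

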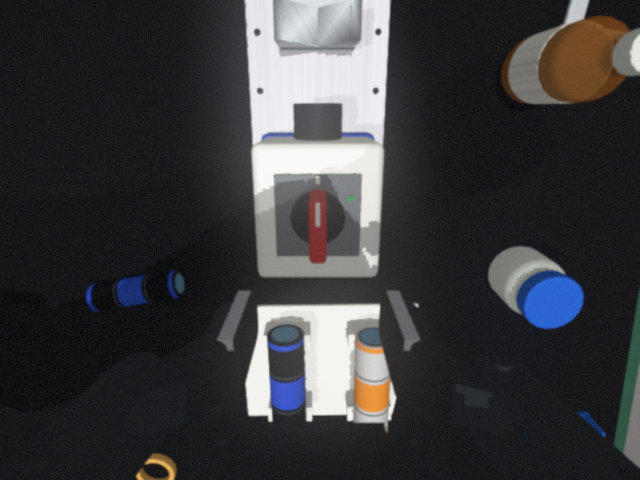

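The red bar, at (318,225), sits midway between the fingertips at (235,320) and (403,320) and is aligned with them. I descend and grip.

Emit:
servo_tool(targets=[{"x":0.1,"y":0,"z":-0.004,"wx":0,"wy":0,"wz":0},{"x":0.2,"y":0,"z":-0.004,"wx":0,"wy":0,"wz":0},{"x":0.27,"y":0,"z":-0.004,"wx":0,"wy":0,"wz":0},{"x":0.3,"y":0,"z":-0.004,"wx":0,"wy":0,"wz":0},{"x":0.3,"y":0,"z":-0.004,"wx":0,"wy":0,"wz":0}])

```text
clock: 3.75
position: [0.5668, 0.0372, 0.13]
tool_rot: [0.763, 1.57, -0.93]
force: [-0.0, -0.5, 0.8]
grip_width: 0.0516
```

Emit:
servo_tool(targets=[{"x":0,"y":0,"z":0,"wx":0,"wy":0,"wz":0},{"x":0,"y":0,"z":0,"wx":0,"wy":0,"wz":0},{"x":0,"y":0,"z":0,"wx":0,"wy":0,"wz":0},{"x":0,"y":0,"z":0,"wx":0,"wy":0,"wz":0},{"x":0,"y":0,"z":0,"wx":0,"wy":0,"wz":0},{"x":0,"y":0,"z":0,"wx":0,"wy":0,"wz":0}], grip=-1, squeeze=40)

```text
clock: 4.5
position: [0.5665, 0.0372, 0.131]
tool_rot: [0.399, 1.57, -1.293]
force: [-8.1, -1.0, 12.9]
grip_width: 0.0115
```

Emit:
servo_tool(targets=[{"x":0,"y":0,"z":0,"wx":0.02,"wy":0,"wz":0},{"x":0,"y":0,"z":0,"wx":0.04,"wy":0,"wz":0},{"x":0,"y":0,"z":0,"wx":0.06,"wy":0,"wz":0},{"x":0,"y":0,"z":0,"wx":0.08,"wy":0,"wz":0},{"x":0,"y":0,"z":0,"wx":0.1,"wy":0,"wz":0},{"x":0,"y":0,"z":0,"wx":0.12,"wy":0,"wz":0},{"x":0,"y":0,"z":0,"wx":0.14,"wy":0,"wz":0},{"x":0,"y":0,"z":0,"wx":0.155,"wy":0,"wz":0},{"x":0,"y":0,"z":0,"wx":0.165,"wy":0,"wz":0},{"x":0,"y":0,"z":0,"wx":0.165,"wy":0,"wz":0}])

```text
clock: 5.75
position: [0.5656, 0.0376, 0.1311]
tool_rot: [0.225, 1.569, -2.505]
force: [-5.4, 2.0, -1.7]
grip_width: 0.0112
```

Emit:
servo_tool(targets=[{"x":0,"y":0,"z":0,"wx":0,"wy":0,"wz":0},{"x":0,"y":0,"z":0,"wx":0,"wy":0,"wz":0},{"x":0,"y":0,"z":0,"wx":0,"wy":0,"wz":0},{"x":0,"y":0,"z":0,"wx":0,"wy":0,"wz":0}], grip=0.3)

```text
clock: 6.25
position: [0.5657, 0.0375, 0.1311]
tool_rot: [0.321, 1.57, -2.409]
force: [-0.4, 0.1, 0.0]
grip_width: 0.0555
```

```bash
python3 -c "
from h import *
st();plan((.5665,.0372,.25),-67)"
```

```text
{'clock': 6.25, 'qpos': [-0.045, 0.5612, -0.1755, 1.8365, 0.1367, 0.7566, -1.4533], 'position': [0.5657, 0.0375, 0.1311], 'tool_rot': [0.3212, 1.5695, -2.4091], 'force': [-0.433, 0.0809, 0.0081], 'moment': [0.0297, -0.0108, -0.0467], 'grip_width': 0.0555}
shift [-0.2971  0.0017 -0.0011] turn [ 0.0016  0.0002 -0.0001] q7 -1.45
```

Emit:
servo_tool(targets=[{"x":-0.1,"y":0,"z":0,"wx":0,"wy":0,"wz":0},{"x":-0.2,"y":0,"z":0,"wx":0,"wy":0,"wz":0},{"x":-0.28,"y":0,"z":0,"wx":0,"wy":0,"wz":0},{"x":-0.28,"y":0,"z":0,"wx":0,"wy":0,"wz":0}])

```text
clock: 6.75
position: [0.5669, 0.0377, 0.2455]
tool_rot: [2.599, 1.568, -0.132]
force: [0.1, -0.4, -0.4]
grip_width: 0.0558
```

Run:
```python
from h import *
for n in("wrist","side"):
    p,d,c=grab(n); P=cloud(d,c)
    Q=P[(abs(P[:,0]-.567)<.05)&(abs(P[:,1]-.038)<.05)&(P[:,2]>.148)&(P[:,2]<.165)]; print(n,len(Q),*(rect(Q) if len(Q)>5 else ()))
plan((.507,-.165,.19),-6.5)
```

```text
wrist 1175 [566.3  38.3] [45.1 11.6] 23.8
side 70 [566.   38.9] [48.  20.1] 23.8
shift [0.133  0.4054 0.3368] turn [-0.1665  0.0002  0.    ] q7 -1.42
```

The switch bar now lies at 23.8° where it was at 83.4°, so it turned 60° clockwise and the lamp is on. Next I move to the barrel.

Emit:
servo_tool(targets=[{"x":0,"y":0.07,"z":0.06,"wx":-0.025,"wy":0,"wz":0},{"x":0,"y":0.14,"z":0.12,"wx":-0.05,"wy":0,"wz":0},{"x":0,"y":0.21,"z":0.18,"wx":-0.075,"wy":0,"wz":0},{"x":0.02,"y":0.28,"z":0.24,"wx":-0.1,"wy":0,"wz":0},{"x":0.06,"y":0.35,"z":0.3,"wx":-0.125,"wy":0,"wz":0},{"x":0.1,"y":0.405,"z":0.337,"wx":-0.15,"wy":0,"wz":0},{"x":0.13,"y":0.405,"z":0.337,"wx":-0.1665,"wy":0,"wz":0},{"x":0.13,"y":0.405,"z":0.337,"wx":-0.1665,"wy":0,"wz":0},{"x":0.13,"y":0.405,"z":0.337,"wx":-0.1665,"wy":0,"wz":0}], grip=0.6)

```text
clock: 7.98
position: [0.5069, -0.1645, 0.1912]
tool_rot: [-0.989, 1.57, -2.675]
force: [0.3, 0.2, -0.8]
grip_width: 0.0681
```

Run:
```python
from h import *
st()
p,d,c=grab("wrist"); save(p,"w2.png"); P=cloud(d,c)
for k,x in(("bar",.507),("spare",.601)):
    Q=P[(abs(P[:,0]-x)<.04)&(abs(P[:,1]+.175)<.1)&(P[:,2]>.05)&(P[:,2]<.075)]; print(k,len(Q),*rect(Q),Q[:,2].max())
    top=Q[Q[:,2]>.06]; f=np.polyfit(top[:,1],top[:,0],1); print("axis az",90-np.degrees(np.arctan(f[0])),"x at y=-.173",np.polyval(f,-.173))
```

```text
{'clock': 7.975, 'qpos': [0.4721, 0.4448, -0.3587, 1.8696, 0.2011, 0.8633, -0.1014], 'position': [0.5069, -0.1645, 0.1912], 'tool_rot': [-0.989, 1.5695, -2.6751], 'force': [0.2928, 0.2384, -0.7842], 'moment': [0.0246, 0.0221, 0.0548], 'grip_width': 0.0681}
bar 7956 [ 506.  -172.2] [130.9  39.2] 83.8 0.06738058368405321
axis az 84.13010395167016 x at y=-.173 0.5059403502833486
spare 7739 [ 599.3 -186. ] [130.   38.8] 83.5 0.06767647622979975
axis az 84.56384184143577 x at y=-.173 0.6003155313984061
```

View pics/w2.png

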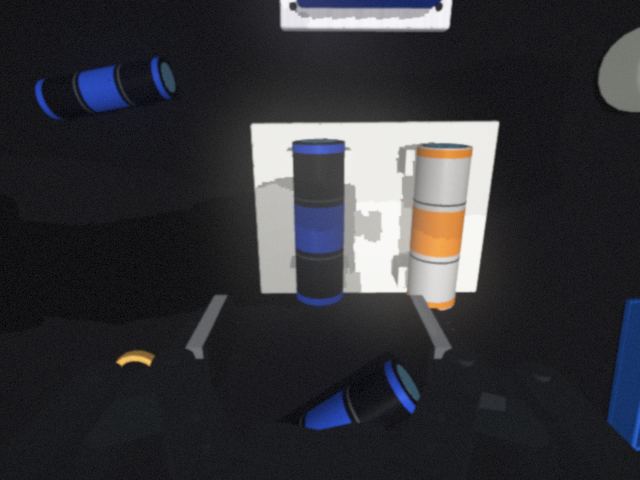

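The black and blue barrel, at (319,222), is centred between the fingers, and the grey spare at (440,225) is clear. I descend and grip.

```bash
python3 -c "
from h import *
plan((.506,-.172,.024),-6.1)"
```

```text
shift [ 4.185e-01 -3.000e-04  1.870e-02] turn [-0.0013  0.0001  0.0001] q7 -0.1
```

Emit:
servo_tool(targets=[{"x":0.1,"y":0,"z":0.019,"wx":-0.0013,"wy":0,"wz":0},{"x":0.2,"y":0,"z":0.019,"wx":-0.0013,"wy":0,"wz":0},{"x":0.3,"y":0,"z":0.019,"wx":-0.0013,"wy":0,"wz":0},{"x":0.36,"y":0,"z":0.019,"wx":-0.0013,"wy":0,"wz":0},{"x":0.4,"y":0,"z":0.019,"wx":-0.0013,"wy":0,"wz":0},{"x":0.418,"y":0,"z":0.019,"wx":-0.0013,"wy":0,"wz":0},{"x":0.418,"y":0,"z":0.019,"wx":-0.0013,"wy":0,"wz":0}])

```text
clock: 8.9
position: [0.5063, -0.1721, 0.0245]
tool_rot: [-0.283, 1.57, -1.961]
force: [-0.4, -0.1, -0.2]
grip_width: 0.0686
```

Emit:
servo_tool(targets=[{"x":0,"y":0,"z":0,"wx":0,"wy":0,"wz":0},{"x":0,"y":0,"z":0,"wx":0,"wy":0,"wz":0},{"x":0,"y":0,"z":0,"wx":0,"wy":0,"wz":0},{"x":0,"y":0,"z":0,"wx":0,"wy":0,"wz":0},{"x":0,"y":0,"z":0,"wx":0,"wy":0,"wz":0},{"x":0,"y":0,"z":0,"wx":0,"wy":0,"wz":0}], grip=-1, squeeze=40)

```text
clock: 9.65
position: [0.5064, -0.1723, 0.0254]
tool_rot: [0.173, 1.569, -1.505]
force: [-3.8, -0.0, 10.3]
grip_width: 0.0387
```

```bash
python3 -c "
from h import *
st();plan((.506,-.172,.2),-6.1)"
```

```text
{'clock': 9.65, 'qpos': [0.4051, 0.7022, -0.2588, 1.9619, 0.3427, 0.5192, -0.2017], 'position': [0.5064, -0.1723, 0.0254], 'tool_rot': [0.1733, 1.5693, -1.5045], 'force': [-3.7517, -0.0056, 10.286], 'moment': [0.2178, 0.794, 0.0162], 'grip_width': 0.0387}
shift [-4.366e-01 -1.000e-03  1.000e-04] turn [-0.0001  0.0002 -0.    ] q7 -0.2
```

Emit:
servo_tool(targets=[{"x":-0.05,"y":0,"z":0,"wx":0,"wy":0,"wz":0},{"x":-0.15,"y":0,"z":0,"wx":0,"wy":0,"wz":0},{"x":-0.26,"y":0,"z":0,"wx":0,"wy":0,"wz":0},{"x":-0.38,"y":0,"z":0,"wx":0,"wy":0,"wz":0},{"x":-0.45,"y":0,"z":0,"wx":0,"wy":0,"wz":0},{"x":-0.45,"y":0,"z":0,"wx":0,"wy":0,"wz":0}])

```text
clock: 10.4
position: [0.5072, -0.1724, 0.2076]
tool_rot: [1.036, 1.566, -0.643]
force: [-0.4, 1.0, -3.0]
grip_width: 0.0389
```

```bash
python3 -c "
from h import *
st();plan((.5885,.221,.205),-6.5)"
```

```text
{'clock': 10.4, 'qpos': [0.4971, 0.4262, -0.3724, 1.8507, 0.1968, 0.896, -0.0754], 'position': [0.5072, -0.1724, 0.2076], 'tool_rot': [1.0358, 1.566, -0.6425], 'force': [-0.3716, 1.0116, -3.0125], 'moment': [-0.0143, 0.0061, -0.0203], 'grip_width': 0.0389}
shift [ 0.0044  0.0965 -0.9996] turn [ 0.0009  0.0004 -0.0007] q7 -0.08
```

Emit:
servo_tool(targets=[{"x":0,"y":0.01,"z":-0.1,"wx":0,"wy":0,"wz":0},{"x":0,"y":0.02,"z":-0.21,"wx":0,"wy":0,"wz":0},{"x":0,"y":0.032,"z":-0.33,"wx":0,"wy":0,"wz":0},{"x":0,"y":0.044,"z":-0.45,"wx":0,"wy":0,"wz":0},{"x":0,"y":0.056,"z":-0.57,"wx":0,"wy":0,"wz":0},{"x":0,"y":0.068,"z":-0.69,"wx":0,"wy":0,"wz":0},{"x":0,"y":0.08,"z":-0.81,"wx":0,"wy":0,"wz":0},{"x":0,"y":0.09,"z":-0.92,"wx":0,"wy":0,"wz":0},{"x":0,"y":0.0965,"z":-1.0,"wx":0.001,"wy":0,"wz":0},{"x":0,"y":0.0965,"z":-1.0,"wx":0.001,"wy":0,"wz":0},{"x":0,"y":0.0965,"z":-1.0,"wx":0.001,"wy":0,"wz":0}])

```text
clock: 11.78
position: [0.5882, 0.2203, 0.2058]
tool_rot: [0.706, 1.566, -0.979]
force: [0.6, -0.3, -1.8]
grip_width: 0.039
```

Run:
```python
from h import *
st(); a=np.radians(83.1); u=np.array([np.cos(a),np.sin(a)]); n=np.array([u[1],-u[0]])
p,d,c=grab("wrist"); save(p,"w3.png")
for nm in("wrist","scene","side"):
    if nm!="wrist": p,d,c=grab(nm)
    P=cloud(d,c); L=(P[:,:2]-[.5885,.221]); L=np.c_[L@n,L@u]
    b=(abs(L[:,0])<.05)&(abs(L[:,1])<.085)
    for k,z0,z1 in(("vtop",.063,.072),("barrel",.215,.252)):
        Q=L[b&(P[:,2]>z0)&(P[:,2]<z1)]
        if len(Q)>20: print(nm,k,len(Q),"bench x",np.percentile(Q[:,0],[1,99]).round(4),"y",np.percentile(Q[:,1],[1,99]).round(4),"rect",*rect(Q))
plan((.5885,.221,.075),-6.9)
```

```text
{'clock': 11.775, 'qpos': [-0.1786, 0.5788, -0.4153, 1.6029, 0.2683, 1.0159, -0.7899], 'position': [0.5882, 0.2203, 0.2058], 'tool_rot': [0.7061, 1.5661, -0.9788], 'force': [0.5754, -0.3492, -1.793], 'moment': [-0.0305, 0.0047, -0.0055], 'grip_width': 0.039}
wrist vtop 499 bench x [-0.0346  0.0329] y [0.0459 0.0557] rect [-0.7 51. ] [68.1 10.4] 0.9
wrist barrel 34797 bench x [-0.032   0.0301] y [-0.0273  0.0646] rect [-1.5 12.7] [ 83.2 108.2] 28.3
scene vtop 277 bench x [-0.0357  0.0342] y [-0.0547  0.0547] rect [-1.3 -0.4] [ 71.4 111.2] 0.1
scene barrel 1040 bench x [-0.0231  0.0325] y [-0.065   0.0636] rect [ 1.6 -1.5] [ 64.3 134.2] 13.4
side vtop 71 bench x [-0.035   0.0325] y [-0.0559  0.0563] rect [-1.  1.] [ 67.8 114. ] 0.3
side barrel 458 bench x [-0.0326  0.0314] y [-0.0704  0.0626] rect [ 1.4 -4. ] [137.5  73.3] 70.0
shift [ 0.3289 -0.0018 -0.0035] turn [ 0.0008  0.0005 -0.0006] q7 -0.79
```

View pics/w3.png

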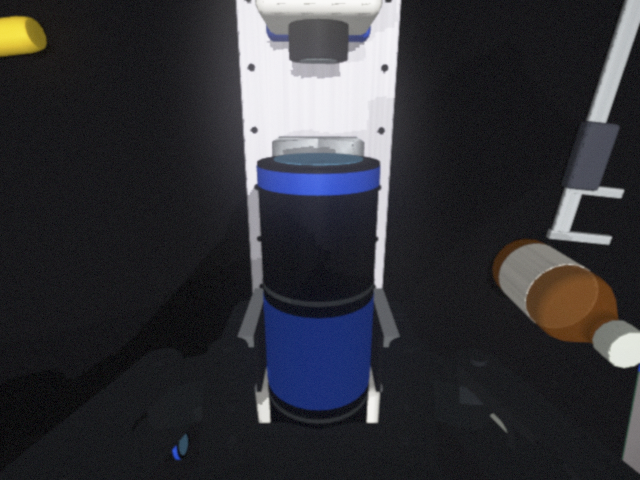

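The barrel, spanning (258–380, 160–400), sits over the groove block at (318,150), parallel and centred to about 1 mm. I lower it to about 12 mm above the seat.

Emit:
servo_tool(targets=[{"x":0.1,"y":-0.004,"z":-0.003,"wx":0.0008,"wy":0.0005,"wz":-0.0006},{"x":0.2,"y":-0.004,"z":-0.003,"wx":0.0008,"wy":0.0005,"wz":-0.0006},{"x":0.28,"y":-0.004,"z":-0.003,"wx":0.0008,"wy":0.0005,"wz":-0.0006},{"x":0.33,"y":-0.004,"z":-0.003,"wx":0.0008,"wy":0.0005,"wz":-0.0006},{"x":0.36,"y":-0.004,"z":-0.003,"wx":0.0008,"wy":0.0005,"wz":-0.0006},{"x":0.36,"y":-0.004,"z":-0.003,"wx":0.0008,"wy":0.0005,"wz":-0.0006},{"x":0.36,"y":-0.004,"z":-0.003,"wx":0.0008,"wy":0.0005,"wz":-0.0006}])

```text
clock: 12.8
position: [0.5882, 0.221, 0.0636]
tool_rot: [2.056, 1.569, 0.365]
force: [0.4, -0.2, -0.9]
grip_width: 0.0389
```

```bash
python3 -c "
from h import *
st();plan((.5877,.221,.0505),-6.9)"
```

```text
{'clock': 12.8, 'qpos': [-0.2165, 0.7541, -0.3577, 1.6961, 0.3577, 0.7548, -0.8682], 'position': [0.5882, 0.221, 0.0636], 'tool_rot': [2.0559, 1.5691, 0.3648], 'force': [0.3535, -0.1739, -0.8664], 'moment': [0.0767, 0.0113, 0.0221], 'grip_width': 0.0389}
shift [ 0.0327 -0.0013  0.0002] turn [ 0.     -0.0001 -0.0002] q7 -0.87
```

Emit:
servo_tool(targets=[{"x":0.008,"y":-0.001,"z":0,"wx":0,"wy":0,"wz":0},{"x":0.015,"y":-0.001,"z":0,"wx":0,"wy":0,"wz":0},{"x":0.02,"y":-0.001,"z":0,"wx":0,"wy":0,"wz":0},{"x":0.025,"y":-0.001,"z":0,"wx":0,"wy":0,"wz":0},{"x":0.028,"y":-0.001,"z":0,"wx":0,"wy":0,"wz":0},{"x":0.028,"y":-0.001,"z":0,"wx":0,"wy":0,"wz":0}])

```text
clock: 13.55
position: [0.5878, 0.2211, 0.0523]
tool_rot: [2.079, 1.569, 0.388]
force: [-0.4, -0.4, -1.7]
grip_width: 0.0393
```

Not touching yet. I go on in 0.8 mm steps.

Emit:
servo_tool(targets=[{"x":0.002,"y":0,"z":0,"wx":0,"wy":0,"wz":0},{"x":0.002,"y":0,"z":0,"wx":0,"wy":0,"wz":0}])

```text
clock: 13.8
position: [0.5878, 0.2211, 0.0514]
tool_rot: [2.081, 1.569, 0.39]
force: [0.2, -0.1, -2.2]
grip_width: 0.039
```

Emit:
servo_tool(targets=[{"x":0.002,"y":0,"z":0,"wx":0,"wy":0,"wz":0},{"x":0.002,"y":0,"z":0,"wx":0,"wy":0,"wz":0}])

```text
clock: 14.05
position: [0.588, 0.2211, 0.0507]
tool_rot: [2.063, 1.569, 0.372]
force: [1.6, 0.5, -0.5]
grip_width: 0.0389
```

Emit:
servo_tool(targets=[{"x":0.002,"y":0,"z":0,"wx":0,"wy":0,"wz":0},{"x":0.002,"y":0,"z":0,"wx":0,"wy":0,"wz":0}])

```text
clock: 14.3
position: [0.5882, 0.2211, 0.0505]
tool_rot: [1.961, 1.568, 0.27]
force: [-2.4, -1.9, 9.2]
grip_width: 0.0389
```

Emit:
servo_tool(targets=[{"x":0.001,"y":0,"z":0,"wx":0,"wy":0,"wz":0},{"x":0.001,"y":0,"z":0,"wx":0,"wy":0,"wz":0},{"x":0.001,"y":0,"z":0,"wx":0,"wy":0,"wz":0},{"x":0.001,"y":0,"z":0,"wx":0,"wy":0,"wz":0}])

```text
clock: 14.8
position: [0.5881, 0.2211, 0.0505]
tool_rot: [1.887, 1.568, 0.196]
force: [-2.2, -0.9, 6.7]
grip_width: 0.0393
```

Run:
```python
from h import *
st(); a=np.radians(83.1); u=np.array([np.cos(a),np.sin(a)]); n=np.array([u[1],-u[0]])
for nm in("scene","side","wrist"):
    p,d,c=grab(nm)
    if nm!="side": save(p[180:420,220:540] if nm=="scene" else p,nm+"4.png")
    P=cloud(d,c); L=P[:,:2]-[.5877,.221]; L=np.c_[L@n,L@u]
    m=np.zeros(d.shape,bool); r=bot.trace(nm,"lens_barrel")
    for q in r:
        B=cloud(d,c,q["mask"]); l=B[:,:2]-[.5877,.221]
        if len(B) and np.linalg.norm(np.median(l,0))<.06:
            print(nm,"barrel y ext",np.percentile(l@u,[1,99]).round(4),"x",np.percentile(l@n,[1,50,99]).round(4),"z",np.percentile(B[:,2],[50,99]).round(4)); break
    Q=P[(abs(P[:,0]-.567)<.05)&(abs(P[:,1]-.038)<.05)&(P[:,2]>.148)&(P[:,2]<.165)]
    if len(Q)>20: print(nm,"switch",*rect(Q))
st()
```

```text
{'clock': 14.8, 'qpos': [-0.222, 0.7721, -0.3499, 1.7011, 0.3672, 0.7314, -0.8762], 'position': [0.5881, 0.2211, 0.0505], 'tool_rot': [1.8874, 1.5683, 0.1964], 'force': [-2.2087, -0.9259, 6.7096], 'moment': [-0.2907, 0.5321, 0.093], 'grip_width': 0.0393}
scene barrel y ext [-0.0647  0.0645] x [-0.0223  0.0094  0.0208] z [0.086  0.0929]
scene switch [567.3  37.9] [44.8 12.7] 23.1
side barrel y ext [-0.0656  0.0565] x [-0.0221 -0.0038  0.0174] z [0.0874 0.1121]
side switch [567.   34.9] [48.2 16.7] 16.0
{'clock': 15.1, 'qpos': [-0.2221, 0.7721, -0.3499, 1.701, 0.3672, 0.7314, -0.8762], 'position': [0.5882, 0.2211, 0.0505], 'tool_rot': [1.8972, 1.5683, 0.2062], 'force': [-2.7768, -2.1777, 7.4128], 'moment': [-0.3708, 0.5871, 0.051], 'grip_width': 0.039}
```

View pics/scene4.png

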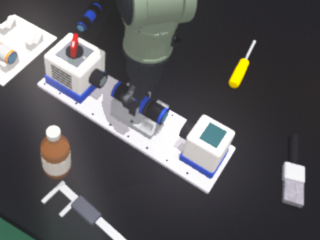

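View pics/wrist4.png

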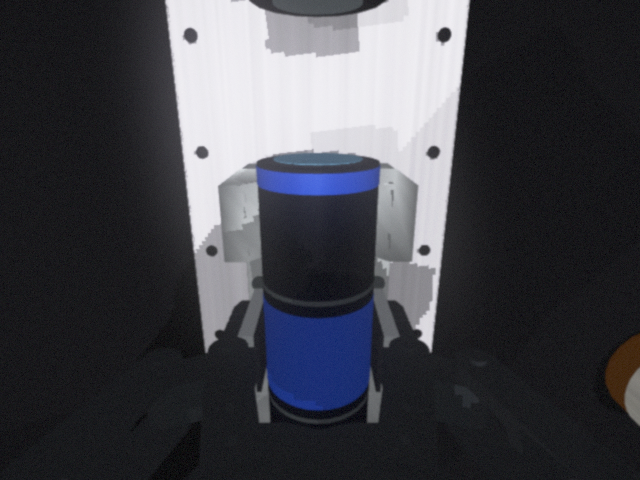

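The barrel lies in the groove between both nozzles, with the flanks visible at (240,215) and (397,215). The upward force is 7 N. I trim the sideways load and push a little more.

Emit:
servo_tool(targets=[{"x":0.0015,"y":-0.0005,"z":0,"wx":0,"wy":0,"wz":0},{"x":0.0015,"y":-0.0005,"z":0,"wx":0,"wy":0,"wz":0},{"x":0.0015,"y":-0.0005,"z":0,"wx":0,"wy":0,"wz":0},{"x":0.0015,"y":-0.0005,"z":0,"wx":0,"wy":0,"wz":0}])

```text
clock: 15.6
position: [0.5881, 0.2211, 0.0505]
tool_rot: [1.835, 1.568, 0.145]
force: [-1.8, -2.4, 9.3]
grip_width: 0.0391
```

Run:
```python
from h import *
st()
for i in range(4): bot.grab_frame("scene"); s=bot.observe(); print(np.round(s["force"],1),np.round(s["moment"],2),np.round(s["position"],4))
```

```text
{'clock': 15.6, 'qpos': [-0.2224, 0.7718, -0.3496, 1.7015, 0.3676, 0.7307, -0.8767], 'position': [0.5881, 0.2211, 0.0505], 'tool_rot': [1.8355, 1.5678, 0.1445], 'force': [-1.8349, -2.3671, 9.3464], 'moment': [-0.4163, 0.5242, 0.0334], 'grip_width': 0.0391}
[-1.2 -2.2  8.7] [-0.4   0.47  0.13] [0.5882 0.2211 0.0505]
[-2.5 -2.8  9.3] [-0.4   0.52  0.06] [0.5882 0.2211 0.0505]
[-2.  -2.1 10.6] [-0.37  0.46  0.08] [0.5882 0.2211 0.0505]
[-1.6 -1.7  9. ] [-0.41  0.52  0.08] [0.5882 0.2211 0.0505]
```

```bash
python3 -c "
from h import *
bot.job_done();st()"
```

```text
the job is handed in; nothing more can be done
the job is handed in; nothing more can be done
```

I turned the lamp switch on, laid the black and blue barrel in the V-block, and handed the job in while still gripping it and pressing it down. The hand-in gave no verdict, and robot time at the last reading was about 16 s of the 72 s allowed.

- **Lamp switch:** the red bar turned from 83.4° to 23.8°, about 60° clockwise, before I touched the barrel. A later scene picture still had it near 23°. The last side-camera fit read 16°, from few points, and I did not follow that up.
- **Barrel position:** it is the middle-sized barrel, lying along the groove. Its ends measured about ±65 mm from the block's middle. It is centred across to within about 1 mm, and its height, worked out from the tool pose, is about 70.1 mm.
- **Press:** the upward force on the tool held steady at about 9 to 10 N, with about 2 N sideways. Adding the barrel's weight gives about 11 N on the V. By my estimate that is roughly 6 to 9 N on each flank, but there was no direct contact reading for the flanks.
- **Not checked:** a small moment of about 0.4 N m remained on the wrist, which may mean the two lands are loaded unevenly. I moved nothing else on purpose, but I did not re-measure the bystanders or the spare barrel at the end.

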